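# Click the socket onto the T-bar and tighten the gas plug

## Task

Fit the largest socket to the T-bar: take the T-bar from the rack and press its square drive down into the socket where it stands, turning it lightly to feel for the square and never pressing harder than about 40 N, until the spring ball clicks and the socket sits against the T-bar's shoulder. Lift the two out together, set the socket right down over the hexagon plug on the gas distributor and turn the plug clockwise until it comes up tight. Let go and leave the T-bar standing upright on the plug, with the smaller sockets, the mug and the spanner left where they are.

Things in the scene. Friction and masses are not known exactly. Their poses are not given: they have to be found in the camera images.
- tbar_grip (a point): Where to grip the T-bar: on its axis where the cross bar crosses the hub, 28 mm above the hub's lower face (the shoulder), 43.5 mm above the drive's tip and 12 mm below the hub's top. x along the cross bar, z up; the drive's flats face x and y; the hub's two free faces (to grip, 24 mm apart) face +y and -y
- tbar_shoulder (a point): Centre of the lower face of the T-bar's hub, where the drive begins; axes as tbar_grip. A spring ball stands 2.2 mm out of the drive's +y flat, 8 mm below here; pushing it past the socket's edge takes some 8 to 16 N, then it snaps into the dimple and holds the socket with some 4 N
- socket24_centre (a point): On the largest socket's axis, half-way up: 20 mm above its foot, 20 mm below its mouth. Axes as socket24
- socket24_mouth (a point): Centre of the largest socket's upper face, the mouth of a square recess 13.7 mm wide and 22 mm deep with a dimple in each of its four walls. How the square is turned against the hexagon differs from socket to socket and is not given: look or feel for it; the drive fits in any quarter turn. Home, it lies against tbar_shoulder (up to 2 mm below it when the socket hangs on the ball)
- socket24_foot (a point): Centre of the largest socket's underside, the mouth of a hexagon recess 25.2 mm across flats and 20 mm deep; two of its flats face this point's +x and -x
- socket24: The largest of three steel sockets in the rack, 0.16 kg: 40 mm tall, 35 mm wide over its lower half, 30 mm at its upper, drive end. Origin at the centre of its underside, z up, x square to two flats of its hexagon. It stands loose, hexagon down, turned any way, in one of three equal round pockets (38 mm wide, 20 mm deep, floor 15 mm above the table)
- tbar: Plain steel sliding T-bar, half-inch drive, 0.42 kg: hub block 24 x 24 mm, 40 mm tall; a 12.4 mm round cross bar 262 mm long through it; below it a 12.7 mm square drive 15.5 mm long, nose chamfered 1 mm. Origin at the drive's tip, z up, x along the cross bar. It stands in the rack, drive down in a pocket, the hub resting on the rack's top, the cross bar roughly pointing away from the robot
- plug_seat (a point): Centre of the brass hexagon plug on the gas distributor, on its axis at the top of its round flange (36 mm wide), where the socket's foot comes to rest. The hexagon above it is 24 mm across flats and 12 mm tall (its top edge chamfered 2 mm); two flats face this point's +x and -x. z up. It turns with the plug
- plug (a joint): Turn of the plug in rad, growing clockwise from above. It starts between 0 and 0.3 and comes up hard against its seat at 1.0. It turns stiffly, with about 0.12 N m, and stays where it is left
- manifold: Fixed gas distributor: base plate 100 x 260 mm, on it an aluminium bar 36 mm square along y with its top 56 mm above the table. The plug is in the middle; 58 mm to +y a small ball valve with a black lever (to 84 mm above the table), 58 mm to -y a hose barb (to 92 mm), beyond the -y end a gauge (to 75 mm). Origin at the table under the plug
- rack: Fixed black plastic tool rack, 80 x 280 mm and 35 mm tall; origin at the centre of its underside. Socket pockets at y = -100, -48 and 4 mm, the T-bar's pocket at y = 100 mm (22 mm square, 20 mm deep), all at x = 0
- socket18_centre (a point): Half-way up a smaller socket, 25 mm wide and 38 mm tall, standing in the rack; leave it
- socket15_centre (a point): Half-way up the smallest socket, 22 mm wide and 38 mm tall, standing in the rack; leave it
- mug_a: Grey stoneware mug, 86 mm wide, 125 mm tall, origin under its centre; its handle stands 35 mm further out; leave it
- spanner: Flat steel spanner 170 mm long lying on the table; leave it
Not all that is in view belongs to the job. What is shaped like the socket24 but green, pink or yellow is not meant.

How it is judged:
On the way, in this order (a step that is already met when the one before it is completed fails the run):
1. the T-bar's drive is fully in the largest socket, its ball in the dimple (mouth within 2.7 mm of the shoulder) (distance between tbar_shoulder and socket24_mouth below 0.0027 m), for 0.2 s.
2. the socket is lifted out of the rack, hanging on the drive (height (world z) of socket24_centre above 0.085 m and distance between tbar_shoulder and socket24_mouth below 0.0027 m), for 0.2 s.
3. the socket sits right down on the plug with the T-bar home in it (distance between socket24_foot and plug_seat below 0.003 m and distance between tbar_shoulder and socket24_mouth below 0.003 m), for 0.1 s.
4. the plug is turned tight (over 0.93 rad) (value of joint plug above 0.93 rad), for 0.2 s.
At the end, for the whole second after the job is handed in: The plug is tight (turned over 0.93 rad of 1.0), the largest socket sits right down on it (foot within 3.5 mm of the seat), the T-bar is home in the socket (shoulder within 3.5 mm of the mouth), upright within 0.15 rad, at rest and let go (value of joint plug above 0.93 rad and distance between socket24_foot and plug_seat below 0.0035 m and distance between tbar_shoulder and socket24_mouth below 0.0035 m and angle between tbar's own z axis and vertical below 0.15 rad and linear speed of tbar below 0.02 m/s); the robot touches nothing.
It fails at once if the socket is pressed into the rack with over 40 N (contact force between socket24 and rack above 40 N).
It fails at once if a smaller socket is knocked from its place (distance of any of socket18_centre, socket15_centre from where it was at the start of the episode above 0.02 m).
It fails at once if the mug or the spanner is moved (distance of any of mug_a, spanner from where it was at the start of the episode above 0.02 m).
It also fails if it takes over 67 s, if anything falls off the work surface, if the arm or the gripper's body presses on something with over 40 N, if the wrist force passes 120 N, or if a joint passes its speed limit or range.

## Robot

A 6-joint arm with a two-finger parallel gripper is mounted at the origin on the work surface. World frame = base frame: x ahead of the robot, y to its left, z up, the work surface at z = 0. Lengths are in m, angles in rad, forces in N, time in s.
With the tool pointing down it reaches from about 0.3 to 0.775 m from the base axis. Payload 14.6 kg.
Tool frame: the origin (TCP) lies on the centre line of the jaws, within the pads' length; the fingertips stand 14 mm ahead of it and the grasp point (between the pads) lies 5 mm behind it; x points along the fingers, y is the direction in which the jaws open and shut, and the axes are right-handed (so a half turn about x gives the same grasp; the last joint's range is limited). The gripper opens to 94 mm and grips with 3 to 60 N. Pads are 16 mm wide; open, the fingers measure 119 mm over their backs; the gripper's body (75 mm by 177 mm) begins 78 mm behind the grasp point.
Start: joints at [-1.234, 0.3, 1.521, -0, 1.321, -0.067], TCP at [0.216, -0.506, 0.182] pointing down, gripper open.
Joint ranges: [-3.03, 3.03], [-0.79, 2.21], [0.23, 2.52], [-1.04, 4.18], [0, 3.07], [-2.55, 2.55]. Speed limits (rad/s): [2.22, 2.22, 2.57, 3.14, 3.14, 3.14].

## Interface

Orientations are given as [roll, pitch, yaw] about the fixed x, y, z axes, in that order (R = Rz(yaw) Ry(pitch) Rx(roll)).
In Python, from station import * gives the robot as it stands. The module is installed in compiled form; this text tells all that it offers.
- The arm moves only by the shell command python3 -m handwheel 'ROWS' [FORCE]. ROWS is JSON, a list of rows, each a list of 3 entries, a list of its own where there are three numbers: the shift along the tool's x, y, z in mm, then the turn about the tool's x in rad, then the gripper command: -1 is fully open, 1 is shut, values between are in proportion. In form: [[[dx, dy, dz], spin, gripper], ...]. A call has exactly 5 rows; each row is the pose to reach, as a shift and turn from the pose measured when the call began, along the tool's axes at that moment; what a row does not reach only later rows make up. A row lasts 1/10 s, in which the tool goes at most 50 mm and 8.59 degrees, less where a joint would pass 70% of its speed; a pose out of reach is approached as far as the arm can. A call with a gripper value outside its range is refused whole. The fingers move at their own pace and stop on an object; FORCE is the grip in N (left out, the last holds). Time passes only in rows, so rows that repeat a pose let the fingers close, or fill a call up. It gives the time, the measured TCP pose, the force and the opening at its end, in the units of the state.
- get_obs(): the state, without advancing time (a new reading comes with each control period).
- camera(name): name is "scene" or "top" or "wrist"; returns (picture, depth): 400x640x3 uint8, blue, green, red; 400x640 float32, m along the optical axis (not along the pixel's ray), 0 where there is no reading.
- camera_info(name): a dict with "fx", "fy", "cx", "cy" (pixels), "extrinsics" (4x4, takes a point from camera to world coordinates). Camera axes: x right, y down, z forward; pixel columns grow to the right and rows downward; lengths in m; the calibration is good to about 2 mm. A picture is of the moment at which its call begins: read the wrist's pose just before it. camera_info takes no time and is no camera call; for the wrist camera it gives the pose at the moment of the call.
- hand_in(): hands the job in, once; it reports no verdict.
The state is a dict: "time_s": time; "qpos": joint angles; "joint_vel": joint speeds; "tau": joint torques, N m; "ee_pos": TCP position; "eef_rot": TCP orientation; "force": force on the tool from outside, world axes, zero at the start; "moment": the same for the moment, N m; "grip_width": finger opening in m.
Only numpy, scipy, OpenCV 4.12 (cv2) and the standard library are available. Lean on these libraries where they do the work, as an engineer would, in place of code of your own. Each camera call takes 0.05 s, during which the arm holds its last target. There are 200 camera calls.

## Working session

There is one attempt and no reset: what is moved stays moved. The work goes in short steps, Python scripts to look and compute and a shell command to move; the robot and the scene stay as the last step left them, time stands still between calls to the robot, and variables do not carry over. Pictures are saved under pics/ and viewed, about 8 in all and at most 12, crops included, and the job is handed in when it is done.

```bash
mkdir -p pics; ls; python3 - <<'E'
from station import *
import cv2,numpy as np
o=get_obs(); print({k:np.round(v,4).tolist() for k,v in o.items()})
for n in ("scene","top","wrist"):
    im,d=camera(n); cv2.imwrite(f"pics/{n}0.png",im); np.save(f"pics/{n}0.npy",d)
    c=camera_info(n); print(n,c["fx"],c["fy"],c["cx"],c["cy"],np.round(c["extrinsics"],4).tolist())
    
E
```

```text
pics
{'time_s': 0.0, 'qpos': [-1.2336, 0.3005, 1.5216, -0.0, 1.3207, -0.0666], 'joint_vel': [0.0003, -0.0009, -0.0013, -0.0008, -0.0004, -0.0008], 'tau': [0.0008, -53.1804, -35.2738, 0.0709, 0.0244, -0.0], 'ee_pos': [0.216, -0.5055, 0.181], 'eef_rot': [-1.628, 1.5696, 1.9174], 'force': [-0.1856, -0.2489, -0.3103], 'moment': [0.0079, -0.0288, -0.0103], 'grip_width': 0.0939}
scene 389.7663861136373 389.7663861136373 319.9497628486798 197.77729769473336 [[0.8407, 0.4163, -0.3462, 0.8436], [0.5413, -0.6622, 0.5181, -0.3795], [-0.0135, -0.623, -0.7821, 0.7386], [0.0, 0.0, 0.0, 1.0]]
top 458.49225223849885 458.49225223849885 323.07235946472883 197.50044134262768 [[-0.0052, -0.9825, 0.1861, 0.3551], [-0.9992, -0.0021, -0.0392, 0.0708], [0.0389, -0.1862, -0.9818, 0.9761], [0.0, 0.0, 0.0, 1.0]]
wrist 298.9474067487768 298.9474067487768 320.5133343361708 208.10579387030327 [[0.3935, -0.8822, -0.2586, 0.2905], [-0.9193, -0.378, -0.1095, -0.4732], [-0.0011, 0.2808, -0.9598, 0.384], [0.0, 0.0, 0.0, 1.0]]
```

View pics/top0.png

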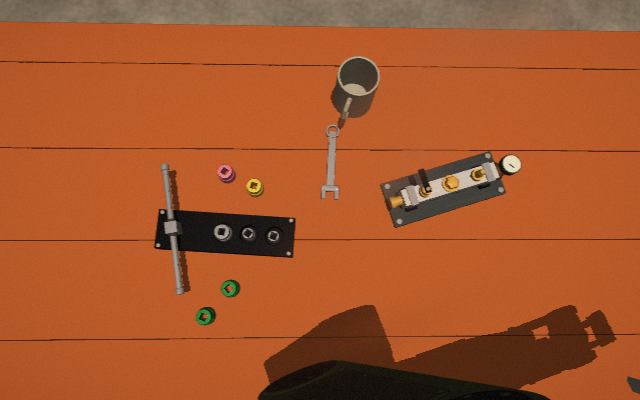

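View pics/scene0.png

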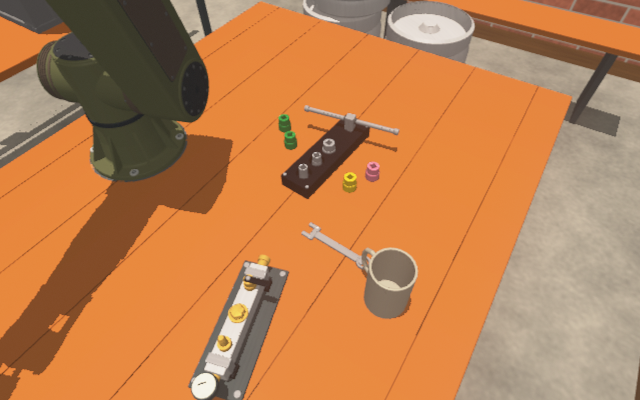

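The top view shows the T-bar hub at (172,227). The rack's three grey sockets are at (223,232), (248,233) and (274,236), and the brass plug is at (451,183). The green pieces at (230,288) and (205,316), the pink one at (226,172) and the yellow one at (255,187) are decoys. The grey socket at (223,232) is the widest of the three and is nearest the T-bar, so it fits socket24.

```bash
cat > h.py <<'E'
from station import *
import cv2,numpy as np
from scipy.spatial.transform import Rotation as R
def ray(c,u,v,z):
    E=c["extrinsics"]; d=E[:3,:3]@np.array([(u-c["cx"])/c["fx"],(v-c["cy"])/c["fy"],1.])
    return E[:3,3]+d*(z-E[2,3])/d[2]
def proj(c,p):
    E=c["extrinsics"]; q=E[:3,:3].T@(np.asarray(p)-E[:3,3])
    return np.array([c["fx"]*q[0]/q[2]+c["cx"],c["fy"]*q[1]/q[2]+c["cy"]])
def tool(o=None):
    o=o or get_obs(); return np.array(o["ee_pos"]),R.from_euler("xyz",o["eef_rot"]).as_matrix()
def shift(target):
    "world TCP target -> tool-axis shift in mm"
    p,M=tool(); return np.round(M.T@(np.asarray(target)-p)*1000,1)
E
python3 - <<'E'
from h import *
c=camera_info("top")
for n,u,v,z in [("hub",172,227,.075),("bar far",165,166,.063),("bar near",181,292,.063),("s24",223,232,.055),("s18",248,233,.053),("s15",274,236,.053),("plug",451,183,.075),("rack TL",161,212,.035),("TR",292,220,.035),("BL",158,245,.035),("BR",290,254,.035),("mug",357,80,.125)]: print(n,np.round(ray(c,u,v,z),4))
d=np.load("pics/top0.npy")
E=c["extrinsics"]
for n,u,v in [("plug",451,183),("flange",445,190),("hub",172,227),("s24rim",216,236)]:
    z=d[v,u]; print(n,(E[:3,:3]@[(u-c["cx"])/c["fx"]*z,(v-c["cy"])/c["fy"]*z,z]+E[:3,3]).round(4))
p,M=tool(); print(M.round(3))
w=camera_info("wrist")["extrinsics"]; print("cam in tool",(M.T@(w[:3,3]-p)).round(4),(M.T@w[:3,2]).round(3),(M.T@w[:3,0]).round(3))
im=cv2.imread("pics/top0.png")
cv2.imwrite("pics/crop1.png",cv2.resize(im[150:330,140:310],None,fx=3.3,fy=3.3,interpolation=cv2.INTER_CUBIC))
E
```

```text
hub [0.4666 0.3304 0.075 ]
bar far [0.5925 0.3547 0.063 ]
bar near [0.342  0.3097 0.063 ]
s24 [0.459  0.2348 0.055 ]
s18 [0.4572 0.1852 0.053 ]
s15 [0.4511 0.1331 0.053 ]
plug [ 0.5565 -0.226   0.075 ]
rack TL [0.5025 0.3659 0.035 ]
TR [0.486  0.0978 0.035 ]
BL [0.435  0.3678 0.035 ]
BR [0.4162 0.1013 0.035 ]
mug [ 0.755  -0.0321  0.125 ]
plug [ 0.5568 -0.2264  0.0739]
flange [ 0.5463 -0.2195  0.0539]
hub [0.4667 0.3306 0.074 ]
s24rim [0.4512 0.2487 0.0532]
[[-0.     0.393 -0.92 ]
 [ 0.001 -0.92  -0.393]
 [-1.    -0.001 -0.   ]]
cam in tool [-0.2028 -0.0007 -0.0812] [ 0.96  -0.     0.281] [ 0.     1.    -0.001]
```

View pics/crop1.png

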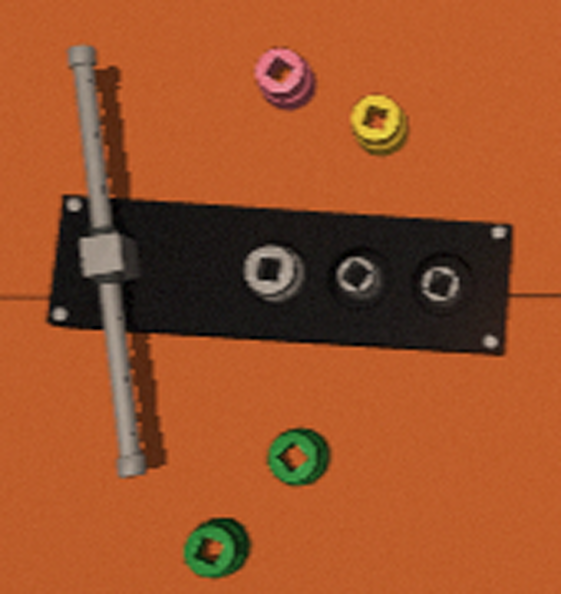

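The crop confirms the grey socket in the widest upper ring as socket24 (crop 270,270). The two smaller greys are to its right, and the T-bar hub is at crop (103,255). Next I move the wrist camera over the rack.

```bash
for i in 1 2 3 4; do python3 -m handwheel '[[[0,-31,-26.5],0,-1],[[0,-62,-53],0,-1],[[0,-93,-79.5],0,-1],[[0,-124,-106],0,-1],[[0,-154.5,-132.5],0,-1]]'; done
for i in 1 2 3 4; do python3 -m handwheel '[[[0,0,0],-0.146,-1],[[0,0,0],-0.292,-1],[[0,0,0],-0.437,-1],[[0,0,0],-0.583,-1],[[0,0,0],-0.73,-1]]'; done
python3 - <<'E'
from h import *
o=get_obs(); p,M=tool(o); print(o["time_s"],p.round(4),M.round(3).tolist(),np.round(o["qpos"],3),o["force"])
c=camera_info("wrist"); im,d=camera("wrist"); cv2.imwrite("pics/w1.png",im); np.save("pics/w1.npy",d); np.save("pics/w1E.npy",c["extrinsics"])
cv2.imwrite("pics/w1v.png",im)
for n,q in [("hub",(.4666,.3304,.075)),("s24",(.459,.2348,.055))]: print(n,proj(c,q))
E
```

```text
time_s: 0.65
ee_pos: [0.2772, -0.3098, 0.1811]
eef_rot: [-1.619, 1.57, 1.927]
force: [0.4, -1.2, 0.6]
grip_width: 0.094
time_s: 1.15
ee_pos: [0.3385, -0.1141, 0.1814]
eef_rot: [-2.002, 1.57, 1.543]
force: [0.3, 0.1, 0.1]
grip_width: 0.0942
time_s: 1.65
ee_pos: [0.3998, 0.0819, 0.1815]
eef_rot: [-2.256, 1.57, 1.289]
force: [0.5, -0.7, 0.6]
grip_width: 0.0939
time_s: 2.15
ee_pos: [0.4611, 0.2778, 0.1815]
eef_rot: [-1.89, 1.57, 1.655]
force: [1.4, -1.2, 0.6]
grip_width: 0.0943
time_s: 2.65
ee_pos: [0.461, 0.2778, 0.1812]
eef_rot: [-1.792, 1.57, 2.489]
force: [-0.1, -1.5, -0.8]
grip_width: 0.0941
time_s: 3.15
ee_pos: [0.4609, 0.2777, 0.181]
eef_rot: [-2.034, 1.57, 2.984]
force: [0.1, 0.4, -0.1]
grip_width: 0.0939
time_s: 3.65
ee_pos: [0.4608, 0.2776, 0.1807]
eef_rot: [-2.539, 1.569, -3.069]
force: [-0.0, 0.3, 0.2]
grip_width: 0.0936
time_s: 4.15
ee_pos: [0.4607, 0.2776, 0.1805]
eef_rot: [3.117, 1.569, -2.96]
force: [-0.1, 0.0, 0.7]
grip_width: 0.0937
4.15 [0.4607 0.2776 0.1805] [[-0.002, -0.205, 0.979], [-0.0, 0.979, 0.205], [-1.0, 0.0, -0.002]] [ 4.740e-01  2.750e-01  1.556e+00  1.000e-03  1.313e+00 -1.303e+00] [-0.05600259  0.03003255  0.71221705]
hub [366.52018355 216.76405411]
s24 [282.91895558 188.33969676]
```

View pics/w1v.png

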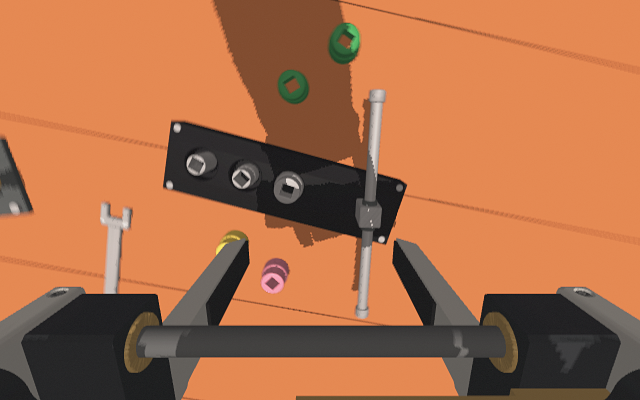

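The wrist view shows the hub at (368,215) and the bar ends at (376,95) and (362,312). Socket24's mouth is at (288,187), and the smaller sockets are at (242,177) and (196,163). I'll measure the bar and the square accurately in an enlarged crop.

```bash
python3 - <<'E'
from h import *
im=cv2.imread("pics/w1.png"); c=camera_info("wrist"); c["extrinsics"]=np.load("pics/w1E.npy")
hsv=cv2.cvtColor(im,cv2.COLOR_BGR2HSV)
# bar: grey, bright, low saturation
m=((hsv[...,1]<60)&(hsv[...,2]>70)).astype(np.uint8)
def seg(v0,v1,u0,u1):
    ys,xs=np.nonzero(m[v0:v1,u0:u1]); L=[]
    for v in range(v0,v1):
        x=np.nonzero(m[v,u0:u1])[0]
        if len(x)>3: L.append((u0+(x[0]+x[-1])/2,v))
    return np.array(L)
A=np.vstack([seg(102,185,355,392),seg(240,300,350,380)])
W=np.array([ray(c,u,v,.063) for u,v in A]); k=np.polyfit(W[:,0],W[:,1],1); r=W[:,1]-np.polyval(k,W[:,0])
print("bar yaw deg",np.degrees(np.arctan(k[0])),"resid mm",np.abs(r).max()*1e3,"y at x=.4666",np.polyval(k,.4666))
for u,v in [(376,95),(362,313)]: print(ray(c,u,v,.063).round(4))
print(np.round([ray(c,366,213,.075),ray(c,288,187,.055)],4))
cr=im[145:245,255:415]; cv2.imwrite("pics/crop2.png",cv2.resize(cr,None,fx=5,fy=5,interpolation=cv2.INTER_CUBIC))
E
```

```text
bar yaw deg 10.469314238787845 resid mm 4.779179600989281 y at x=.4666 0.33442457496677414
[0.3433 0.3107 0.063 ]
[0.5926 0.3586 0.063 ]
[[0.4626 0.3288 0.075 ]
 [0.4563 0.2401 0.055 ]]
```

View pics/crop2.png

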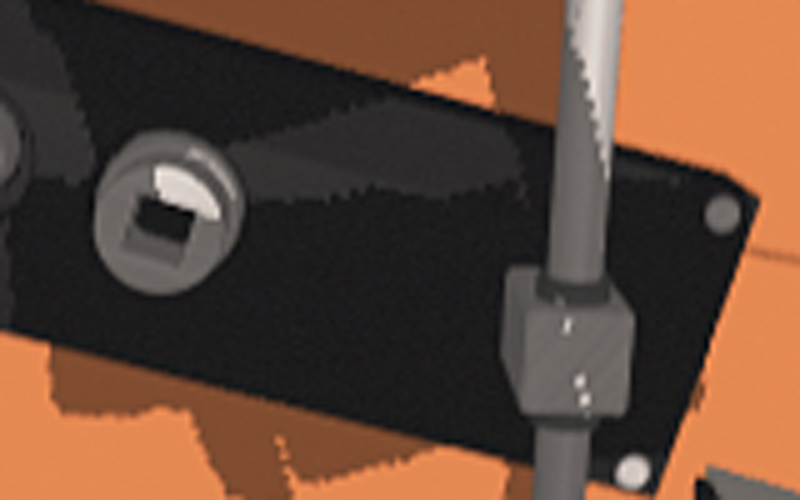

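```bash
python3 - <<'E'
from h import *
c=camera_info("wrist"); c["extrinsics"]=np.load("pics/w1E.npy"); t=camera_info("top")
f=lambda x,y,z: ray(c,255+(x+.5)/5-.5,145+(y+.5)/5-.5,z)
print("hub",f(578,362,.075).round(4), "s24",f(160,230,.055).round(4))
q=np.array([f(x,y,.055) for x,y in [(139,196),(197,210),(183,267),(122,249)]])
print(q.round(4).tolist(),q.mean(0).round(4))
for a,b in [(0,1),(1,2),(2,3),(3,0)]:
    d=q[b]-q[a]; print(np.degrees(np.arctan2(d[1],d[0]))%90, np.hypot(*d[:2])*1e3)
h=[f(x,y,.075) for x,y in [(530,315),(633,315),(628,415),(525,415)]]
for a,b in [(0,1),(1,2),(2,3),(3,0)]:
    d=h[b]-h[a]; print("hub",np.degrees(np.arctan2(d[1],d[0]))%90, np.hypot(*d[:2])*1e3)
p,M=tool(); print(shift([.4665,.3315,.068])) 
# rack model check from top-view screws
P=np.array([ray(t,u,v,.035) for u,v in [(161,212),(292,220),(158,245),(290,254)]]); o=P.mean(0); e=(P[0]+P[2]-P[1]-P[3])[:2]; e/=np.hypot(*e); print("rack",o.round(4),e, "tbar",o[:2]+.1*e,"s24",o[:2]+.004*e)
E
```

```text
hub [0.466  0.3344 0.075 ] s24 [0.4607 0.2393 0.055 ]
[[0.454, 0.2333, 0.055], [0.4545, 0.2466, 0.055], [0.4681, 0.2459, 0.055], [0.4668, 0.2317, 0.055]] [0.4608 0.2394 0.055 ]
87.95420219589568 13.270962413562112
86.99393367602976 13.615211549487253
84.81293241926154 14.281654155146178
82.53404877395653 12.88831899555583
hub 11.858299174297244 22.10955539150435
hub 12.317732598881918 22.761696508081428
hub 11.85798551340065 22.54280790233489
hub 11.227145567183726 22.76222236987326
[112.5  51.4  17.5]
rack [0.4599 0.2332 0.035 ] [0.06588307 0.99782735] tbar [0.46650701 0.33297313] s24 [0.46018223 0.2371817 ]
```

```bash
python3 -m handwheel '[[[5,20,6],0,-1],[[10,45,15],0,-1],[[20,52.4,17.5],0,-1],[[45,52.4,17.5],0,-1],[[70,52.4,17.5],0,-1]]'
python3 -m handwheel '[[[20,0,0],0,-1],[[35,0,0],0,-1],[[46,0,0],0,-1],[[52.5,0,0],0,-1],[[52.5,0,0],0,-1]]' 60
python3 -m handwheel '[[[0,0,0],0,1],[[0,0,0],0,1],[[0,0,0],0,1],[[0,0,0],0,1],[[0,0,0],0,1]]' 60
python3 -m handwheel '[[[0,0,0],0,1],[[0,0,0],0,1],[[0,0,0],0,1],[[0,0,0],0,1],[[0,0,0],0,1]]' 60
```

```text
time_s: 4.7
ee_pos: [0.4662, 0.3323, 0.1093]
eef_rot: [-3.101, 1.569, -2.887]
force: [0.3, -0.3, -1.3]
grip_width: 0.0941
time_s: 5.2
ee_pos: [0.4659, 0.332, 0.0561]
eef_rot: [-2.99, 1.568, -2.777]
force: [0.5, -0.2, 0.4]
grip_width: 0.0938
time_s: 5.7
ee_pos: [0.4659, 0.3321, 0.0564]
eef_rot: [-3.021, 1.568, -2.808]
force: [0.6, 0.0, 0.9]
grip_width: 0.0576
time_s: 6.2
ee_pos: [0.4659, 0.3321, 0.0563]
eef_rot: [-3.021, 1.568, -2.808]
force: [-0.5, 0.4, 0.2]
grip_width: 0.0171
```

```bash
python3 - <<'E'
from h import *
o=get_obs(); print(o["grip_width"],o["force"],o["time_s"])
im,d=camera("wrist"); im2,d2=camera("scene"); print(get_obs()["grip_width"])
a=cv2.resize(im[120:360,180:480],(600,480)); b=cv2.resize(im2[80:220,250:430],None,fx=3.4,fy=3.4,interpolation=cv2.INTER_CUBIC)[:480]
a=cv2.resize(im[140:380,200:440],(400,400)); b=cv2.resize(im2[70:220,270:420],(400,400),interpolation=cv2.INTER_CUBIC)
cv2.imwrite("pics/g1.png",np.hstack([a,b]))
E
```

```text
0.01709005335472974 [-0.53358983  0.41446863  0.20800121] 6.2
0.00906768513152124
```

View pics/g1.png

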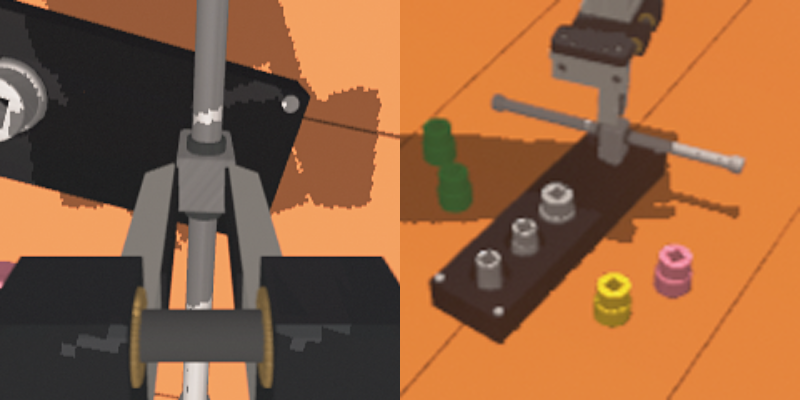

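```bash
python3 -m handwheel '[[[0,0,0],0,1],[[0,0,0],0,1],[[0,0,0],0,1],[[0,0,0],0,1],[[0,0,0],0,1]]' 60; python3 - <<'E'
from h import *
o=get_obs(); print(o["grip_width"],o["force"],o["moment"])
im,d=camera("wrist"); cv2.imwrite("pics/g2.png",np.hstack([cv2.resize(im[180:320,260:400],(560,560),interpolation=cv2.INTER_CUBIC)]))
E
```

```text
time_s: 6.8
ee_pos: [0.4659, 0.3321, 0.0563]
eef_rot: [-3.021, 1.568, -2.807]
force: [-0.4, 0.7, -0.3]
grip_width: 0.0002
0.00019974634572652797 [-0.36296846  0.70223116 -0.25901606] [ 0.04237404 -0.12503058  0.00538931]
```

View pics/g2.png

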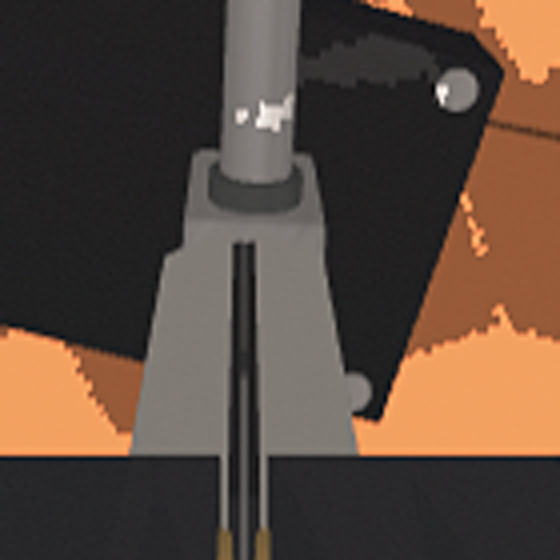

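```bash
python3 - <<'E'
from h import *
o=get_obs(); c=camera_info("wrist"); im,d=camera("wrist"); E=c["extrinsics"]; p,M=tool(o)
def pt(u,v): z=d[v,u]; return E[:3,:3]@[(u-c["cx"])/c["fx"]*z,(v-c["cy"])/c["fy"]*z,z]+E[:3,3]
print("tcp",p.round(4), "tip",(p+M[:,0]*.014).round(4), proj(c,p+M[:,0]*.014))
for v in range(180,300,6): 
    for u in (324,): q=pt(u,v); print(u,v,q.round(3),(M.T@(q-p)).round(3))
s=camera_info("scene"); S,ds=camera("scene"); print("scene proj",proj(s,p),proj(s,(.466,.333,.075)))
t=camera_info("top"); T,dt=camera("top"); print("top proj",proj(t,p))
cv2.imwrite("pics/s2.png",np.hstack([cv2.resize(S[80:180,300:400],(400,400),interpolation=cv2.INTER_CUBIC),cv2.resize(T[180:280,130:230],(400,400),interpolation=cv2.INTER_CUBIC)]))
E
```

```text
tcp [0.4659 0.3321 0.0563] tip [0.4659 0.332  0.0423] [319.66834879 232.14965966]
324 180 [0.421 0.325 0.068] [-0.012  0.003 -0.046]
324 186 [0.424 0.326 0.069] [-0.013  0.003 -0.042]
324 192 [0.428 0.327 0.068] [-0.011  0.003 -0.038]
324 198 [0.432 0.328 0.068] [-0.011  0.003 -0.034]
324 204 [0.436 0.329 0.068] [-0.012  0.003 -0.03 ]
324 210 [0.44  0.33  0.068] [-0.012  0.003 -0.026]
324 216 [0.444 0.33  0.069] [-0.012  0.003 -0.021]
324 222 [0.448 0.331 0.07 ] [-0.013  0.003 -0.018]
324 228 [0.452 0.332 0.07 ] [-0.014  0.003 -0.013]
324 234 [0.455 0.333 0.072] [-0.016  0.003 -0.01 ]
324 240 [0.456 0.333 0.082] [-0.026  0.003 -0.01 ]
324 246 [0.456 0.333 0.092] [-0.036  0.003 -0.01 ]
324 252 [0.455 0.332 0.102] [-0.045  0.003 -0.01 ]
324 258 [0.456 0.332 0.109] [-0.052  0.003 -0.01 ]
324 264 [0.455 0.332 0.117] [-0.06   0.002 -0.01 ]
324 270 [0.456 0.332 0.122] [-0.066  0.002 -0.01 ]
324 276 [0.457 0.333 0.127] [-0.07   0.002 -0.009]
324 282 [0.457 0.333 0.132] [-0.076  0.002 -0.009]
324 288 [0.458 0.333 0.137] [-0.081  0.002 -0.008]
324 294 [0.458 0.333 0.142] [-0.086  0.002 -0.008]
scene proj [348.9537256  121.01327215] [349.4742175  115.26655092]
top proj [173.79173054 228.49380048]
```

View pics/s2.png

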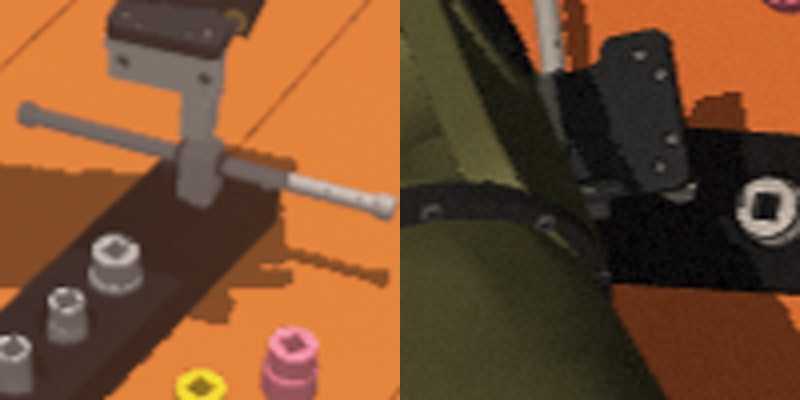

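```bash
python3 - <<'E'
from h import *
d=np.load("pics/w1.npy"); E=np.load("pics/w1E.npy"); c=camera_info("wrist")
p=np.array([.4607,.2776,.1805]); M=np.array([[-0.002,-0.205,0.979],[0,0.979,0.205],[-1,0,-0.002]])
for v in range(236,300,5):
  r=[]
  for u in (240,244,247,399,403,408):
    z=d[v,u]; q=M.T@(E[:3,:3]@[(u-c["cx"])/c["fx"]*z,(v-c["cy"])/c["fy"]*z,z]+E[:3,3]-p); r.append(tuple((q*1e3).round(0)))
  print(v,r)
E
```

```text
236 [(np.float64(166.0), np.float64(-106.0), np.float64(63.0)), (np.float64(175.0), np.float64(-103.0), np.float64(66.0)), (np.float64(181.0), np.float64(-100.0), np.float64(69.0)), (np.float64(181.0), np.float64(109.0), np.float64(69.0)), (np.float64(180.0), np.float64(114.0), np.float64(68.0)), (np.float64(182.0), np.float64(121.0), np.float64(69.0))]
241 [(np.float64(-28.0), np.float64(-50.0), np.float64(-10.0)), (np.float64(-26.0), np.float64(-48.0), np.float64(-9.0)), (np.float64(-25.0), np.float64(-46.0), np.float64(-9.0)), (np.float64(-28.0), np.float64(50.0), np.float64(-10.0)), (np.float64(-29.0), np.float64(52.0), np.float64(-10.0)), (np.float64(181.0), np.float64(122.0), np.float64(76.0))]
246 [(np.float64(-36.0), np.float64(-48.0), np.float64(-10.0)), (np.float64(-32.0), np.float64(-47.0), np.float64(-8.0)), (np.float64(-26.0), np.float64(-46.0), np.float64(-6.0)), (np.float64(-33.0), np.float64(49.0), np.float64(-9.0)), (np.float64(-36.0), np.float64(50.0), np.float64(-10.0)), (np.float64(-35.0), np.float64(54.0), np.float64(-10.0))]
251 [(np.float64(-40.0), np.float64(-
[... 2793 characters left out ...]
.0), np.float64(-116.0), np.float64(154.0)), (np.float64(180.0), np.float64(-110.0), np.float64(154.0)), (np.float64(181.0), np.float64(-106.0), np.float64(154.0)), (np.float64(181.0), np.float64(115.0), np.float64(154.0)), (np.float64(179.0), np.float64(120.0), np.float64(153.0)), (np.float64(-60.0), np.float64(48.0), np.float64(6.0))]
296 [(np.float64(179.0), np.float64(-116.0), np.float64(161.0)), (np.float64(181.0), np.float64(-111.0), np.float64(163.0)), (np.float64(180.0), np.float64(-107.0), np.float64(162.0)), (np.float64(180.0), np.float64(115.0), np.float64(162.0)), (np.float64(181.0), np.float64(121.0), np.float64(162.0)), (np.float64(181.0), np.float64(128.0), np.float64(162.0))]
```

Depth shows the fingertips about 25 mm behind the reported TCP, where the text says 14 mm ahead. So the fingers closed in the air just above the hub and touched nothing. I'll work from the measured geometry: grasp point about 44 mm behind the reported TCP. Now I open, go about 36 mm lower and grip.

```bash
for i in 1 2; do python3 -m handwheel '[[[0,0,0],0,-1],[[0,0,0],0,-1],[[0,0,0],0,-1],[[0,0,0],0,-1],[[0,0,0],0,-1]]' 60 | tail -1; done
python3 -m handwheel '[[[8,0.4,0.4],0,-1],[[16,0.4,0.4],0,-1],[[24,0.4,0.4],0,-1],[[31,0.4,0.4],0,-1],[[35.5,0.4,0.4],0,-1]]'
for i in 1 2 3; do python3 -m handwheel '[[[0,0,0],0,1],[[0,0,0],0,1],[[0,0,0],0,1],[[0,0,0],0,1],[[0,0,0],0,1]]' 60; done
python3 -c "
from h import *
p,M=tool();print(M.round(3).tolist(),get_obs()['moment'])"
```

```text
grip_width: 0.0368
grip_width: 0.0771
time_s: 8.5
ee_pos: [0.4659, 0.3323, 0.0198]
eef_rot: [-2.947, 1.567, -2.734]
force: [0.4, 0.2, 0.2]
grip_width: 0.0942
time_s: 9.0
ee_pos: [0.466, 0.3324, 0.02]
eef_rot: [-2.966, 1.568, -2.752]
force: [0.1, -0.3, -0.5]
grip_width: 0.0575
time_s: 9.5
ee_pos: [0.466, 0.3325, 0.02]
eef_rot: [-3.008, 1.568, -2.794]
force: [-0.1, 1.6, 0.8]
grip_width: 0.0236
time_s: 10.0
ee_pos: [0.466, 0.3325, 0.0201]
eef_rot: [-3.01, 1.568, -2.797]
force: [-0.2, 0.7, -0.5]
grip_width: 0.0235
[[-0.003, -0.212, 0.977], [-0.001, 0.977, 0.212], [-1.0, -0.0, -0.003]] [ 0.2059787  -0.07675546  0.01557523]
```

```bash
python3 -m handwheel '[[[-10,0,0],0,1],[[-22,0,0],0,1],[[-34,0,0],0,1],[[-46,0,0],0,1],[[-55,0,0],0,1]]' 60
python3 -m handwheel '[[[0,-22,-6],0.07,1],[[0,-46,-13],0.15,1],[[0,-70,-20],0.22,1],[[0,-86,-24.5],0.29,1],[[0,-91.8,-26],0.29,1]]' 60
python3 - <<'E'
from h import *
o=get_obs(); p,M=tool(o); print(p.round(4),M.round(3).tolist(),o["force"],o["moment"],o["grip_width"])
c=camera_info("wrist"); im,d=camera("wrist"); np.save("pics/w3E.npy",c["extrinsics"]); cv2.imwrite("pics/w3.png",im); np.save("pics/w3.npy",d)
T,_=camera("top"); S,_=camera("scene")
cv2.imwrite("pics/w3v.png",np.hstack([cv2.resize(im[160:280,250:390],(466,400),interpolation=cv2.INTER_CUBIC),cv2.resize(S[80:180,280:360],(320,400),interpolation=cv2.INTER_CUBIC)]))
E
```

```text
time_s: 10.5
ee_pos: [0.4664, 0.3327, 0.0767]
eef_rot: [3.136, 1.569, -2.934]
force: [0.1, 0.1, -3.1]
grip_width: 0.0239
time_s: 11.0
ee_pos: [0.4605, 0.2363, 0.0773]
eef_rot: [-2.849, 1.569, -2.927]
force: [-0.0, 0.3, -3.6]
grip_width: 0.0238
[0.4605 0.2363 0.0773] [[-0.002, 0.079, 0.997], [-0.0, 0.997, -0.079], [-1.0, -0.0, -0.002]] [-0.03018054  0.33791861 -3.58994004] [ 0.05517803 -0.13782541 -0.04608604] 0.02376234066995494
```

View pics/w3v.png

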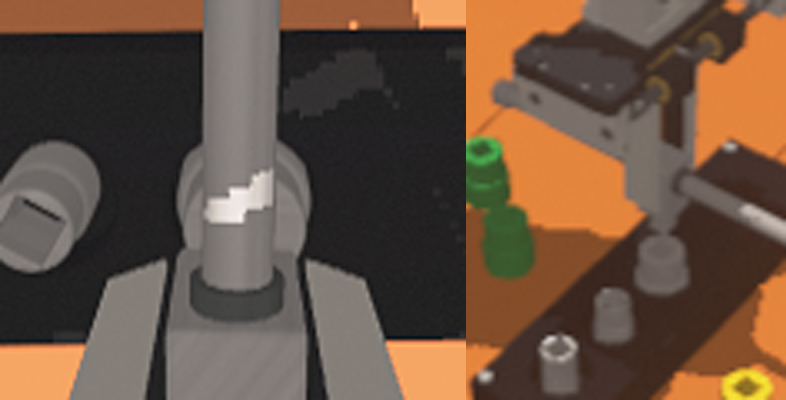

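The crop shows the hub's drive just above socket24. The socket is centred about 2 mm to the +y side of the hub. I'll shift 1.8 mm and lower gently.

```bash
python3 -m handwheel '[[[4,1.8,0],0,1],[[9,1.8,0],0,1],[[14,1.8,0],0,1],[[18,1.8,0],0,1],[[19,1.8,0],0,1]]' 60
python3 -m handwheel '[[[1,0,0],0,1],[[2,0,0],0,1],[[3,0,0],0,1],[[4,0,0],0,1],[[5,0,0],0,1]]' 60
```

```text
time_s: 11.65
ee_pos: [0.4605, 0.2396, 0.0573]
eef_rot: [-2.865, 1.568, -2.94]
force: [-0.3, 0.4, -3.9]
grip_width: 0.0238
time_s: 12.15
ee_pos: [0.4616, 0.24, 0.0542]
eef_rot: [0.97, 1.57, 0.895]
force: [-5.0, -1.3, 20.9]
grip_width: 0.0241
```

```bash
python3 -m handwheel '[[[0,-1,-0.7],0,1],[[0.7,-2,-1.2],0.03,1],[[1.2,-2,-1.2],0.06,1],[[1.5,-1.5,-1.2],0.03,1],[[1.5,-1.5,-1.2],-0.02,1]]' 60
python3 -c "
from h import *
p,M=tool();print(M.round(3).tolist(),get_obs()['moment'])"
```

```text
time_s: 12.65
ee_pos: [0.4608, 0.2389, 0.0534]
eef_rot: [0.67, 1.568, 0.615]
force: [-0.1, 0.1, -2.9]
grip_width: 0.0238
[[0.002, 0.055, 0.999], [0.002, 0.999, -0.055], [-1.0, 0.002, 0.002]] [-0.01874694  0.04380677  0.00963858]
```

```bash
python3 -m handwheel '[[[0.8,0,0],0.02,1],[[1.6,0,0],0.02,1],[[2.4,0,0],0.02,1],[[3.2,0,0],0,1],[[4,0,0],0,1]]' 60
```

```text
time_s: 13.15
ee_pos: [0.4608, 0.2389, 0.0495]
eef_rot: [0.626, 1.568, 0.572]
force: [-2.2, -0.9, 0.8]
grip_width: 0.0237
```

```bash
python3 -m handwheel '[[[0.7,0,0],0,1],[[1.4,0,0],0,1],[[2,0,0],0,1],[[2.5,0,0],0,1],[[3,0,0],0,1]]' 60
python3 -m handwheel '[[[0.6,0,0],0,1],[[1.2,0,0],0,1],[[1.8,0,0],0,1],[[2.2,0,0],0,1],[[2.5,0,0],0,1]]' 60
```

```text
time_s: 13.65
ee_pos: [0.4608, 0.2388, 0.0464]
eef_rot: [0.605, 1.568, 0.551]
force: [-2.1, -2.0, 0.0]
grip_width: 0.0237
time_s: 14.15
ee_pos: [0.4607, 0.2388, 0.0437]
eef_rot: [0.607, 1.569, 0.553]
force: [-1.5, -0.9, -1.6]
grip_width: 0.0235
```

```bash
python3 -m handwheel '[[[0.6,0,0],0,1],[[1.2,0,0],0,1],[[1.8,0,0],0,1],[[2.4,0,0],0,1],[[3,0,0],0,1]]' 60
python3 -m handwheel '[[[0.4,0,0],0,1],[[0.8,0,0],0,1],[[1.2,0,0],0,1],[[1.4,0,0],0,1],[[1.4,0,0],0,1]]' 60
```

```text
time_s: 14.65
ee_pos: [0.4606, 0.2389, 0.0406]
eef_rot: [0.696, 1.569, 0.642]
force: [-1.1, -0.3, -2.9]
grip_width: 0.0236
time_s: 15.15
ee_pos: [0.4606, 0.2391, 0.04]
eef_rot: [0.749, 1.568, 0.695]
force: [-6.0, -1.8, 9.2]
grip_width: 0.0235
```

```bash
python3 -m handwheel '[[[0.6,0,0],0,1],[[1.2,0,0],0.01,1],[[1.6,0,0],-0.01,1],[[1.8,0,0],0,1],[[1.8,0,0],0,1]]' 60
python3 -m handwheel '[[[-0.5,0,0],0,1],[[-0.5,0,0],0,1],[[-0.5,0,0],0,1],[[-0.5,0,0],0,1],[[-0.5,0,0],0,1]]' 60
```

```text
time_s: 15.65
ee_pos: [0.4608, 0.2392, 0.0398]
eef_rot: [0.686, 1.567, 0.632]
force: [-10.4, -2.6, 19.3]
grip_width: 0.0238
time_s: 16.15
ee_pos: [0.4608, 0.2392, 0.0402]
eef_rot: [0.703, 1.568, 0.648]
force: [-2.5, -0.1, -2.5]
grip_width: 0.0238
```

```bash
python3 -m handwheel '[[[-3,0,0],0,1],[[-7,0,0],0,1],[[-12,0,0],0,1],[[-18,0,0],0,1],[[-25,0,0],0,1]]' 60
python3 -m handwheel '[[[-10,0,0],0,1],[[-24,0,0],0,1],[[-40,0,0],0,1],[[-54,0,0],0,1],[[-62,0,0],0,1]]' 60
python3 - <<'E'
from h import *
o=get_obs(); p,M=tool(o); print(p.round(4),M.round(3).tolist(),o["force"],np.round(o["qpos"],3)); print(shift([.58,-.175,p[2]]))
S,ds=camera("scene"); s=camera_info("scene"); pp=proj(s,p+[0,0,.0]); print(pp)
u,v=int(pp[0]),int(pp[1]); cv2.imwrite("pics/s4.png",cv2.resize(S[max(v-70,0):v+70,u-70:u+70],(560,560),interpolation=cv2.INTER_CUBIC))
for q in (.0175+.1275,.105,.0): print(proj(s,[p[0],p[1],p[2]+.015-q] if q<.1 else p))
E
```

```text
time_s: 16.65
ee_pos: [0.4608, 0.2392, 0.0658]
eef_rot: [0.69, 1.567, 0.636]
force: [0.0, -0.8, -4.5]
grip_width: 0.0236
time_s: 17.15
ee_pos: [0.461, 0.2393, 0.1296]
eef_rot: [0.605, 1.566, 0.551]
force: [0.4, 0.3, -4.9]
grip_width: 0.0237
[0.461  0.2393 0.1296] [[0.004, 0.054, 0.999], [0.003, 0.999, -0.054], [-1.0, 0.003, 0.004]] [ 0.38103268  0.27419368 -4.86238452] [ 4.080e-01  2.790e-01  1.675e+00  1.000e-03  1.183e+00 -1.109e+00]
[  -0.6 -407.2  141.2]
[328.97895123 118.22695749]
[328.97895123 118.22695749]
[328.97895123 118.22695749]
[329.00811982 113.24052391]
```

View pics/s4.png

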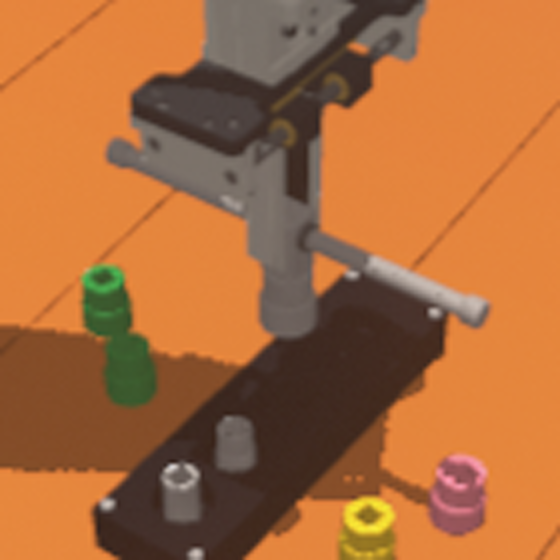

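The scene crop shows the socket hanging on the T-bar clear of the rack, and the small sockets are still standing. Force rose by about 1.5 N, which is the socket's weight. I move to a spot beside the plug to view it.

```bash
for i in 1 2 3; do python3 -m handwheel '[[[0,-20,7],0,1],[[0,-52,18],0,1],[[0,-84,29],0,1],[[0,-114,39.5],0,1],[[0,-136,47],0,1]]' 60; done
python3 - <<'E'
from h import *
import time
o=get_obs(); p,M=tool(o); print(p.round(4),M.round(3).tolist(),o["force"],np.round(o["qpos"],3))
c=camera_info("wrist"); im,d=camera("wrist"); np.save("pics/w5E.npy",c["extrinsics"]); cv2.imwrite("pics/w5.png",im); np.save("pics/w5.npy",d)
q=proj(c,(.5565,-.226,.074)); print(q); u,v=q.astype(int); u=min(max(u,70),570); v=min(max(v,50),350)
print(u,v); cv2.imwrite("pics/w5v.png",cv2.resize(im[v-50:v+50,u-70:u+70],(700,500),interpolation=cv2.INTER_CUBIC))
E
```

```text
time_s: 17.7
ee_pos: [0.5011, 0.0993, 0.1298]
eef_rot: [0.583, 1.565, 0.528]
force: [-0.4, 0.1, -4.5]
grip_width: 0.0238
time_s: 18.2
ee_pos: [0.5407, -0.0409, 0.1293]
eef_rot: [0.611, 1.565, 0.555]
force: [0.5, 1.0, -5.1]
grip_width: 0.0232
time_s: 18.7
ee_pos: [0.58, -0.1811, 0.1285]
eef_rot: [0.693, 1.566, 0.636]
force: [0.3, 0.2, -6.0]
grip_width: 0.0237
[ 0.58   -0.1811  0.1285] [[0.004, 0.057, 0.998], [0.003, 0.998, -0.057], [-1.0, 0.003, 0.004]] [ 0.31600599  0.17525284 -6.02846932] [-0.365  0.471  1.412  0.004  1.256 -1.88 ]
[267.68080294 193.58665369]
267 193
```

View pics/w5v.png

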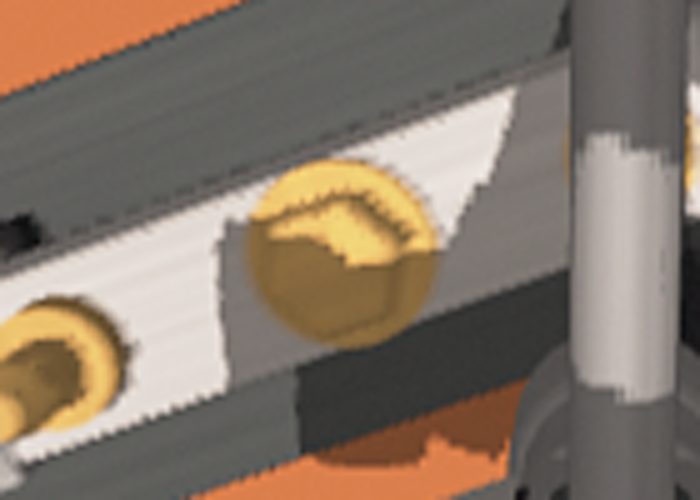

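```bash
python3 - <<'E'
from h import *
c=camera_info("wrist"); c["extrinsics"]=np.load("pics/w5E.npy"); E=c["extrinsics"]; d=np.load("pics/w5.npy"); im=cv2.imread("pics/w5.png")
hsv=cv2.cvtColor(im,cv2.COLOR_BGR2HSV); m=((hsv[...,0]>15)&(hsv[...,0]<32)&(hsv[...,1]>110)).astype(np.uint8)
m[:, :240]=0; m[:,295:]=0; m[:160]=0; m[225:]=0
cs,_=cv2.findContours(m,cv2.RETR_EXTERNAL,cv2.CHAIN_APPROX_NONE); k=max(cs,key=cv2.contourArea); e=cv2.fitEllipse(k); print(e)
for z in (.060,.062): print("circle",ray(c,*e[0],z).round(4))
print("hand",ray(c,265.2,193.2,.061).round(4))
vv,uu=np.nonzero(m); z=d[vv,uu]; ok=z>0; z=z[ok];uu=uu[ok];vv=vv[ok]
P=(E[:3,:3]@np.array([(uu-c["cx"])/c["fx"]*z,(vv-c["cy"])/c["fy"]*z,z])).T+E[:3,3]
print(np.histogram(P[:,2],bins=np.arange(.05,.082,.002)))
t=P[P[:,2]>.071]; print("hex top",t.mean(0).round(4),np.median(t[:,2])); hull=cv2.minAreaRect((t[:,:2]*1e4).astype(np.float32)); print(hull)
f=P[(P[:,2]<.067)]; print("flange",np.median(f[:,2]))
# hex orientation: radial extent of top points
cx,cy=(t[:,:2].max(0)+t[:,:2].min(0))/2; print(cx,cy)
for a in range(0,60,5):
    w=[]
    for b in (0,60,120):
        n=np.array([np.cos(np.radians(a+b)),np.sin(np.radians(a+b))]); s=t[:,:2]@n; w.append(np.ptp(s)*1e3)
    print(a,np.round(w,1))
T=camera_info("top"); print("top",ray(T,451,183,.074).round(4)); p,M=tool(); print(shift([.556,-.225,p[2]]))
E
```

```text
((264.97998046875, 193.06007385253906), (34.873016357421875, 37.56243896484375), 140.67649841308594)
circle [ 0.5591 -0.2311  0.06  ]
circle [ 0.5586 -0.2307  0.062 ]
hand [ 0.559  -0.2308  0.061 ]
(array([  0,   2,  10,  56, 328,  35,  14,  22,  21, 168, 405,  12,   0,
         0,   0]), array([0.05 , 0.052, 0.054, 0.056, 0.058, 0.06 , 0.062, 0.064, 0.066,
       0.068, 0.07 , 0.072, 0.074, 0.076, 0.078, 0.08 ]))
hex top [ 0.5591 -0.2304  0.0714] 0.07137098022314736
((5596.8359375, -2301.72265625), (213.9730987548828, 203.48739624023438), 50.55679702758789)
flange 0.05888099931012747
0.5592773059710945 -0.23016425808528246
0 [21.9 21.3 21.7]
5 [21.5 21.3 21.4]
10 [21.  21.1 21. ]
15 [20.9 20.7 20.8]
20 [20.9 21.  20.4]
25 [21.4 21.6 20.9]
30 [21.8 22.  21.4]
35 [21.9 22.3 21.9]
40 [21.9 22.4 22.2]
45 [21.8 22.4 22.3]
50 [21.4 22.2 22.3]
55 [21.3 22.  22.2]
top [ 0.5567 -0.2264  0.074 ]
[ -0.2 -42.6 -21.9]
```

```bash
python3 -m handwheel '[[[0,-10,-4],0,1],[[0,-24,-10],0,1],[[0,-38,-15],0,1],[[0,-48,-18.8],0,1],[[0,-48,-18.8],0,1]]' 60
python3 -m handwheel '[[[6,0,0],0,1],[[13,0,0],0,1],[[20,0,0],0,1],[[25,0,0],0,1],[[25,0,0],0,1]]' 60
python3 -c "
from h import *
p,M=tool();print(M.round(3).tolist(),get_obs()['qpos'],shift([.5588,-.2306,.1]))"
```

```text
time_s: 19.25
ee_pos: [0.5581, -0.2318, 0.1283]
eef_rot: [0.426, 1.566, 0.367]
force: [0.0, 0.7, -4.7]
grip_width: 0.0236
time_s: 19.75
ee_pos: [0.5579, -0.2313, 0.1022]
eef_rot: [0.777, 1.567, 0.717]
force: [0.4, -1.4, -5.7]
grip_width: 0.0235
[[0.003, 0.059, 0.998], [0.002, 0.998, -0.059], [-1.0, 0.003, 0.003]] [-0.45534128  0.48939338  1.44862254  0.00361304  1.20216165 -1.96827963] [2.2 0.8 0.8]
```

```bash
python3 -m handwheel '[[[1.5,0.7,0.8],0,1],[[3,0.7,0.8],0,1],[[4.5,0.7,0.8],0,1],[[5.5,0.7,0.8],0,1],[[6.5,0.7,0.8],0,1]]' 60
```

```text
time_s: 20.25
ee_pos: [0.5589, -0.2308, 0.0958]
eef_rot: [0.68, 1.567, 0.621]
force: [0.3, 0.0, -4.5]
grip_width: 0.0237
```

No contact yet at z 0.096, so I keep lowering.

```bash
python3 -m handwheel '[[[0.7,0,0],0,1],[[1.4,0,0],0,1],[[2,0,0],0,1],[[2.5,0,0],0,1],[[3,0,0],0,1]]' 60
```

```text
time_s: 20.75
ee_pos: [0.5591, -0.2309, 0.0933]
eef_rot: [0.477, 1.567, 0.417]
force: [-0.4, -0.5, 1.5]
grip_width: 0.0232
```

```bash
for i in 1 2; do python3 -m handwheel '[[[0.6,0,0],0.05,1],[[0.8,0,0],0.1,1],[[0.8,0,0],0.15,1],[[0.8,0,0],0.2,1],[[0.8,0,0],0.25,1]]' 60; done
```

```text
time_s: 21.25
ee_pos: [0.5589, -0.2308, 0.092]
eef_rot: [0.912, 1.567, 0.601]
force: [0.3, 0.8, -4.8]
grip_width: 0.0237
time_s: 21.75
ee_pos: [0.5586, -0.2305, 0.0907]
eef_rot: [1.5, 1.567, 0.937]
force: [0.3, 1.6, -5.5]
grip_width: 0.0235
```

```bash
python3 -m handwheel '[[[1,0,0],0,1],[[2,0,0],0,1],[[3,0,0],0,1],[[3.5,0,0],0,1],[[4,0,0],0,1]]' 60
```

```text
time_s: 22.25
ee_pos: [0.5588, -0.2306, 0.0871]
eef_rot: [1.285, 1.567, 0.722]
force: [-0.8, 1.6, 5.0]
grip_width: 0.0237
```

```bash
python3 -m handwheel '[[[0.8,0,0],-0.03,1],[[1.3,0,0],-0.06,1],[[1.6,0,0],-0.03,1],[[1.8,0,0],0,1],[[1.8,0,0],0,1]]' 60; python3 -c "
from h import *
o=get_obs();p,M=tool(o);print(M.round(3).tolist(),o['moment'],o['force'])"
```

```text
time_s: 22.75
ee_pos: [0.5586, -0.2302, 0.0849]
eef_rot: [1.58, 1.567, 1.015]
force: [-1.0, 2.4, -2.5]
grip_width: 0.0234
[[0.002, 0.535, 0.845], [0.003, 0.845, -0.535], [-1.0, 0.004, -0.0]] [ 0.64416578 -0.01337456  0.10597138] [-1.00075989  2.42094854 -2.5417174 ]
```

```bash
python3 -m handwheel '[[[0.8,0,0],0,1],[[1.4,0,0],0,1],[[2,0,0],0,1],[[2.4,0,0],0,1],[[2.4,0,0],0,1]]' 60; python3 -c "
from h import *
o=get_obs();p,M=tool(o);print(o['moment'],o['force'])"
```

```text
time_s: 23.25
ee_pos: [0.559, -0.2301, 0.0841]
eef_rot: [1.281, 1.566, 0.716]
force: [-5.4, 7.1, 12.3]
grip_width: 0.0237
[1.41701276 0.95013471 0.07659611] [-5.41920387  7.1058535  12.27267778]
```

```bash
python3 -m handwheel '[[[0.5,0.2,-0.7],0.02,1],[[0.8,0.2,-0.7],-0.03,1],[[1.0,0.2,-0.7],-0.03,1],[[1.2,0.2,-0.7],0,1],[[1.2,0.2,-0.7],0,1]]' 60; python3 -c "
from h import *
o=get_obs();p,M=tool(o);print(o['moment'],o['force'],o['qpos'][5],np.degrees(np.arctan2(M[1,1],M[0,1])))"
```

```text
time_s: 23.75
ee_pos: [0.5587, -0.2297, 0.0839]
eef_rot: [1.094, 1.566, 0.528]
force: [-3.9, 3.6, 9.9]
grip_width: 0.0238
[0.80575924 0.82698061 0.12219402] [-3.85804607  3.60197113  9.85379966] -1.4588056010759916 57.551768705717095
```

```bash
for i in 1 2; do python3 -m handwheel '[[[0.5,0.1,-0.2],0.05,1],[[0.6,0.1,-0.2],0.1,1],[[0.6,0.1,-0.2],0.15,1],[[0.6,0.1,-0.2],0.2,1],[[0.6,0.1,-0.2],0.25,1]]' 60; python3 -c "
from h import *
o=get_obs();p,M=tool(o);print(np.round(o['moment'],3),o['qpos'][5],np.degrees(np.arctan2(M[1,1],M[0,1])))"; done
```

```text
time_s: 24.25
ee_pos: [0.559, -0.2293, 0.084]
eef_rot: [1.266, 1.565, 0.447]
force: [-0.5, 5.0, 6.1]
grip_width: 0.0233
[1.195 0.162 0.146] -1.2062422767760057 43.09595357594509
time_s: 24.75
ee_pos: [0.5594, -0.2288, 0.084]
eef_rot: [1.441, 1.564, 0.37]
force: [1.8, 4.5, 4.2]
grip_width: 0.0238
[ 0.993 -0.119  0.142] -0.9536557714591406 28.649470819232953
```

```bash
for i in 1 2; do python3 -m handwheel '[[[0.5,0,-0.2],0.05,1],[[0.6,0,-0.2],0.1,1],[[0.6,0,-0.3],0.15,1],[[0.6,0,-0.3],0.2,1],[[0.6,0,-0.3],0.25,1]]' 60; python3 -c "
from h import *
o=get_obs();p,M=tool(o);print(np.round(o['moment'],3),o['qpos'][5],np.degrees(np.arctan2(M[1,1],M[0,1])))"; done
```

```text
time_s: 25.25
ee_pos: [0.5599, -0.2285, 0.084]
eef_rot: [1.591, 1.562, 0.268]
force: [0.7, 4.3, 2.9]
grip_width: 0.0237
[ 0.843 -0.397  0.156] -0.7010100871785391 14.194622971532043
time_s: 25.75
ee_pos: [0.5605, -0.2283, 0.084]
eef_rot: [1.736, 1.56, 0.161]
force: [3.4, 3.2, 2.9]
grip_width: 0.0239
[ 0.617 -0.403  0.422] -0.4485234901559727 -0.24255905258152444
```

```bash
python3 -m handwheel '[[[0.5,0,0],0.03,1],[[0.5,0,0],0.06,1],[[0.5,0,0],0.09,1],[[0.5,0,0],0.12,1],[[0.5,0,0],0.12,1]]' 60; python3 -c "
from h import *
o=get_obs();p,M=tool(o);print(np.round(o['moment'],3),o['qpos'][5],np.degrees(np.arctan2(M[1,1],M[0,1])))"
```

```text
time_s: 26.25
ee_pos: [0.561, -0.2283, 0.084]
eef_rot: [1.797, 1.559, 0.102]
force: [1.2, 2.6, 4.2]
grip_width: 0.0236
[ 0.674 -0.162  0.587] -0.3281984385503866 -7.122891826338678
```

```bash
python3 -m handwheel '[[[0.5,0,0],0.04,1],[[0.5,0,0],0.08,1],[[0.5,0,0],0.12,1],[[0.5,0,0],0.15,1],[[0.5,0,0],0.15,1]]' 60; python3 -c "
from h import *
o=get_obs();p,M=tool(o);print(np.round(o['moment'],3),o['qpos'][5],np.degrees(np.arctan2(M[1,1],M[0,1])))
c=camera_info('wrist'); im,d=camera('wrist'); cv2.imwrite('pics/w6.png',im)
# bar direction in the wrist picture vs the tool
hsv=cv2.cvtColor(im,cv2.COLOR_BGR2HSV); g=cv2.Canny(im,60,150); L=cv2.HoughLinesP(g[20:235,280:360],1,np.pi/360,30,minLineLength=40,maxLineGap=8)
print([] if L is None else [(l[0]+[280,20,280,20]).tolist() for l in L][:8])
"
```

```text
time_s: 26.75
ee_pos: [0.5614, -0.2284, 0.084]
eef_rot: [1.902, 1.558, 0.057]
force: [1.2, 2.6, 5.0]
grip_width: 0.0237
[ 0.681 -0.186  0.632] -0.17767577663801115 -15.74034670121366
[[309, 129, 309, 210], [334, 116, 335, 43], [332, 224, 332, 121], [287, 60, 314, 103], [330, 130, 359, 176], [308, 94, 308, 43], [287, 184, 292, 137]]
```

```bash
python3 - <<'E'
from h import *
for n in ("w3","w5","w6"):
    im=cv2.imread(f"pics/{n}.png"); g=cv2.Canny(im,50,130)
    L=cv2.HoughLinesP(g[0:235,270:370],1,np.pi/720,30,minLineLength=35,maxLineGap=8)
    for l in (L[:,0]+[270,0,270,0]):
        if abs(l[0]-l[2])<12: print(n,l.tolist())
    d=None
im,d=camera("wrist")
# bar direction in tool frame from depth
c=camera_info("wrist"); p,M=tool(); E=c["extrinsics"]
P=[]
for v in range(20,200,6):
    for u in range(285,360):
        z=d[v,u]
        if z>0:
            q=M.T@(E[:3,:3]@[(u-c["cx"])/c["fx"]*z,(v-c["cy"])/c["fy"]*z,z]+E[:3,3]-p)
            if -.055<q[0]<-.025: P.append(q)
P=np.array(P); k=np.polyfit(P[:,2],P[:,1],1); print("bar slope in tool rad",k[0],"offset mm",k[1]*1e3,len(P), "x range",P[:,0].min(),np.median(P[:,0]))
kx=np.polyfit(P[:,2],P[:,0],1); print("pitch",kx)
E
```

```text
w3 [311, 190, 311, 43]
w3 [333, 194, 336, 70]
w5 [310, 191, 310, 134]
w5 [334, 138, 337, 43]
w5 [311, 43, 311, 116]
w5 [311, 215, 313, 173]
w6 [309, 129, 309, 210]
w6 [333, 120, 334, 70]
w6 [332, 224, 332, 121]
w6 [285, 185, 295, 126]
w6 [308, 89, 308, 35]
w6 [313, 87, 313, 127]
w6 [271, 195, 281, 152]
w6 [312, 77, 314, 41]
w6 [311, 26, 313, 75]
w6 [276, 188, 276, 153]
bar slope in tool rad -0.0021813770819183666 offset mm -0.8337836140620186 774 x range -0.051853480271834264 -0.04782358173708107
pitch [ 0.01167828 -0.04650203]
```

```bash
python3 -m handwheel '[[[0.5,0,-0.4],0.04,1],[[0.5,0,-0.4],0.08,1],[[0.5,0,-0.4],0.12,1],[[0.5,0,-0.4],0.16,1],[[0.5,0,-0.4],0.16,1]]' 60; python3 - <<'E'
from h import *
o=get_obs();p,M=tool(o);print(np.round(o['moment'],3),o['qpos'][5],np.degrees(np.arctan2(M[1,1],M[0,1])))
im,d=camera("wrist"); c=camera_info("wrist"); E=c["extrinsics"]; P=[]
for v in range(20,200,6):
    for u in range(285,360):
        z=d[v,u]
        if z>0:
            q=M.T@(E[:3,:3]@[(u-c["cx"])/c["fx"]*z,(v-c["cy"])/c["fy"]*z,z]+E[:3,3]-p)
            if -.055<q[0]<-.025: P.append(q)
P=np.array(P); print(np.polyfit(P[:,2],P[:,1],1),np.polyfit(P[:,2],P[:,0],1))
cv2.imwrite("pics/w7.png",im)
E
```

```text
time_s: 27.35
ee_pos: [0.5619, -0.2284, 0.084]
eef_rot: [1.988, 1.557, -0.017]
force: [1.4, 1.3, 4.8]
grip_width: 0.0237
[ 0.275 -0.041  0.865] -0.017272411995662897 -24.892125068458757
[ 0.00100081 -0.00099703] [ 0.01160752 -0.04646165]
```

```bash
python3 -m handwheel '[[[0.4,0,-0.4],0.05,1],[[0.4,0,-0.4],0.1,1],[[0.4,0,-0.4],0.15,1],[[0.4,0,-0.4],0.2,1],[[0.4,0,-0.4],0.2,1]]' 60; python3 - <<'E'
from h import *
o=get_obs();p,M=tool(o);print(np.round(o['moment'],3),o['qpos'][5],np.degrees(np.arctan2(M[1,1],M[0,1])))
E
```

```text
time_s: 27.9
ee_pos: [0.5624, -0.2285, 0.0841]
eef_rot: [2.118, 1.556, -0.087]
force: [1.2, -1.6, 5.1]
grip_width: 0.0238
[-0.101 -0.139  0.355] 0.18294838984073644 -36.33514793123125
```

```bash
python3 - <<'E'
from h import *
o=get_obs();p,M=tool(o)
im,d=camera("wrist"); c=camera_info("wrist"); E=c["extrinsics"]; P=[]
for v in range(20,200,6):
    for u in range(285,360):
        z=d[v,u]
        if z>0:
            q=M.T@(E[:3,:3]@[(u-c["cx"])/c["fx"]*z,(v-c["cy"])/c["fy"]*z,z]+E[:3,3]-p)
            if -.055<q[0]<-.025: P.append(q)
P=np.array(P); print(np.polyfit(P[:,2],P[:,1],1),np.polyfit(P[:,2],P[:,0],1))
S,ds=camera("scene"); s=camera_info("scene"); q=proj(s,p).astype(int); print(q,proj(s,p-[0,0,.025]),proj(s,p+[0,0,.015]))
cv2.imwrite("pics/s8.png",S); np.save("pics/s8.npy",ds)
a=cv2.resize(im[100:300,240:400],(320,400),interpolation=cv2.INTER_CUBIC); b=cv2.resize(S[q[1]-60:q[1]+40,q[0]-55:q[0]+65],(480,400),interpolation=cv2.INTER_CUBIC)
cv2.imwrite("pics/v12.png",np.hstack([a,b]))
E
```

```text
[-0.00678608 -0.00107253] [ 0.01175225 -0.04636886]
[237 305] [239.72381955 311.46826244] [235.697218   302.35784301]
```

View pics/v12.png

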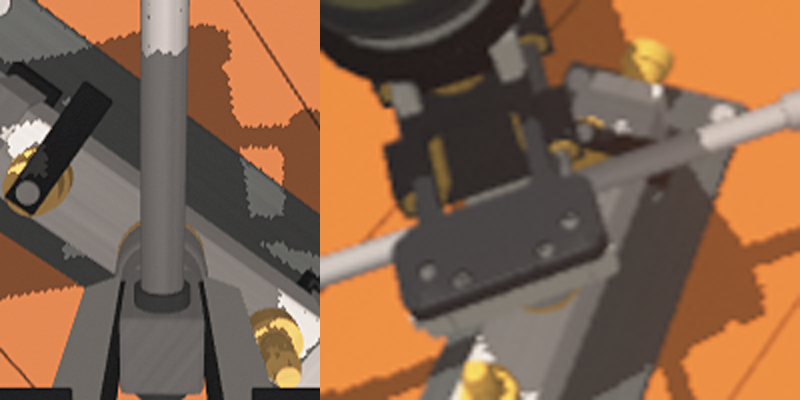

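The composite shows the bar still square in the jaws and the socket's foot ringed evenly by the brass flange. Torque rose to 0.87 N m, then fell to 0.36 N m, so I'll feel a little further to be sure of the stop.

```bash
for i in 1 2 3; do python3 -m handwheel '[[[0.6,0,0],0.03,1],[[0.8,0,0],0.06,1],[[0.8,0,0],0.09,1],[[0.8,0,0],0.12,1],[[0.8,0,0],0.12,1]]' 60 | grep -v rot; python3 - <<'E'
from h import *
o=get_obs();p,M=tool(o);print(np.round(o['moment'],3),o['qpos'][5],np.degrees(np.arctan2(M[1,1],M[0,1])))
E
done
```

```text
time_s: 28.5
ee_pos: [0.5627, -0.2288, 0.084]
force: [-1.2, 0.4, 8.3]
grip_width: 0.0237
[0.11  0.15  0.149] 0.30031032513411865 -43.06618686439321
time_s: 29.0
ee_pos: [0.5629, -0.2291, 0.084]
force: [-1.3, 0.9, 9.2]
grip_width: 0.0237
[0.247 0.449 0.221] 0.4198474940002609 -49.92509154954956
time_s: 29.5
ee_pos: [0.5632, -0.2294, 0.084]
force: [-1.4, 1.2, 9.3]
grip_width: 0.0234
[ 0.212  0.327 -0.085] 0.5396084785223836 -56.7999808380203
```

```bash
python3 -m handwheel '[[[1,0,0],0.05,1],[[1.6,0,0],0.08,1],[[1.8,0,0],0.03,1],[[1.8,0,0],-0.03,1],[[1.8,0,0],0,1]]' 60 | grep -v rot; python3 - <<'E'
from h import *
o=get_obs();p,M=tool(o);print(np.round(o['moment'],3),o['qpos'][5],np.degrees(np.arctan2(M[1,1],M[0,1])), M[:,0].round(4))
# socket / flange heights from the scene depth near the plug
im,d=camera("wrist"); c=camera_info("wrist"); E=c["extrinsics"]
vv,uu=np.mgrid[160:300,240:400]; z=d[160:300,240:400]; ok=z>0
P=(E[:3,:3]@np.array([(uu[ok]-c["cx"])/c["fx"]*z[ok],(vv[ok]-c["cy"])/c["fy"]*z[ok],z[ok]])).T+E[:3,3]
r=np.hypot(P[:,0]-p[0],P[:,1]-p[1]); k=(r<.021)&(P[:,2]<.135); h,b=np.histogram(P[k,2],bins=np.arange(.05,.136,.003)); print(dict(zip((b[:-1]*1e3).round().astype(int).tolist(),h.tolist())))
E
```

```text
time_s: 30.0
ee_pos: [0.5634, -0.2295, 0.0839]
force: [-5.4, 2.9, 18.4]
grip_width: 0.0238
[0.876 1.292 0.094] 0.5362655657891061 -56.61983463381622 [ 0.0189 -0.0032 -0.9998]
{50: 15, 53: 183, 56: 130, 59: 27, 62: 20, 65: 21, 68: 19, 71: 22, 74: 21, 77: 143, 80: 48, 83: 19, 86: 22, 89: 24, 92: 25, 95: 25, 98: 20, 101: 23, 104: 23, 107: 39, 110: 61, 113: 59, 116: 73, 119: 68, 122: 89, 125: 101, 128: 192, 131: 473}
```

```bash
for i in 1 2; do python3 -m handwheel '[[[0.2,0,0],0.04,1],[[0.3,0,0],0.08,1],[[0.3,0,0],0.12,1],[[0.3,0,0],0.15,1],[[0.3,0,0],0.15,1]]' 60 | grep -v rot; python3 - <<'E'
from h import *
o=get_obs();p,M=tool(o);print(np.round(o['moment'],3),o['qpos'][5],np.degrees(np.arctan2(M[1,1],M[0,1])))
E
done
```

```text
time_s: 30.55
ee_pos: [0.5634, -0.2297, 0.084]
force: [-2.3, 0.6, 8.2]
grip_width: 0.0236
[ 0.213  0.456 -0.03 ] 0.6903827925337158 -65.46306833292408
time_s: 31.05
ee_pos: [0.5635, -0.2301, 0.0841]
force: [0.1, -1.3, 6.0]
grip_width: 0.0238
[ 0.046  0.261 -0.006] 0.8401348759820731 -74.0577202499382
```

```bash
for i in 1 2 3; do python3 -m handwheel '[[[0.2,0,0],0.04,1],[[0.3,0,0],0.08,1],[[0.3,0,0],0.12,1],[[0.3,0,0],0.15,1],[[0.3,0,0],0.15,1]]' 60 | grep -v rot; python3 - <<'E'
from h import *
o=get_obs();p,M=tool(o);print(np.round(o['moment'],3),o['qpos'][5],np.degrees(np.arctan2(M[1,1],M[0,1])))
E
done
```

```text
time_s: 31.55
ee_pos: [0.5635, -0.2306, 0.084]
force: [-0.1, -1.5, 5.1]
grip_width: 0.0236
[-0.131  0.217 -0.054] 0.9899077034971192 -82.65623990892139
time_s: 32.05
ee_pos: [0.5636, -0.2309, 0.0841]
force: [-0.1, 0.2, 6.8]
grip_width: 0.0237
[0.075 0.204 0.287] 1.13939987565199 -91.23108298722502
time_s: 32.55
ee_pos: [0.5636, -0.2313, 0.0841]
force: [-1.1, -0.4, 7.8]
grip_width: 0.0236
[-0.029  0.241  0.617] 1.2884844059086928 -99.77523909218688
```

Torque climbs again to 0.62 N m, far above the plug's 0.12 N m, so the plug is against its stop. I ease off, release and withdraw straight up.

```bash
python3 -m handwheel '[[[0,0,0],-0.04,1],[[0,0,0],-0.08,1],[[-0.2,0,0],-0.1,1],[[-0.2,0,0],-0.1,1],[[-0.2,0,0],-0.1,1]]' 60 | grep -v rot; python3 - <<'E'
from h import *
o=get_obs();p,M=tool(o);print(np.round(o['moment'],3),np.degrees(np.arctan2(M[1,1],M[0,1])))
E
for i in 1 2 3; do python3 -m handwheel '[[[0,0,0],0,-1],[[0,0,0],0,-1],[[0,0,0],0,-1],[[0,0,0],0,-1],[[0,0,0],0,-1]]' 60| grep -v rot; done
```

```text
time_s: 33.05
ee_pos: [0.5635, -0.2312, 0.0842]
force: [0.5, 2.5, 2.3]
grip_width: 0.0237
[ 0.492 -0.042 -0.033] -94.0755947955734
time_s: 33.55
ee_pos: [0.5635, -0.2312, 0.0841]
force: [0.8, -0.3, 0.4]
grip_width: 0.0602
time_s: 34.05
ee_pos: [0.5635, -0.2312, 0.0841]
force: [0.8, -0.3, 0.2]
grip_width: 0.0937
time_s: 34.55
ee_pos: [0.5635, -0.2312, 0.0841]
force: [0.8, -0.3, 0.6]
grip_width: 0.0939
```

```bash
python3 -m handwheel '[[[-6,0,0],0,-1],[[-20,0,0],0,-1],[[-40,0,0],0,-1],[[-60,0,0],0,-1],[[-80,0,0],0,-1]]' 60| grep -v rot
python3 -m handwheel '[[[-15,0,0],0,-1],[[-30,0,0],0,-1],[[-42,0,0],0,-1],[[-50,0,0],0,-1],[[-50,0,0],0,-1]]' 60| grep -v rot
python3 - <<'E'
from h import *
o=get_obs();p,M=tool(o)
im,d=camera("wrist"); c=camera_info("wrist"); E=c["extrinsics"]; cv2.imwrite("pics/w9.png",im)
vv,uu=np.mgrid[0:400,0:640]; ok=d>0; z=d[ok]
P=(E[:3,:3]@np.array([(uu[ok]-c["cx"])/c["fx"]*z,(vv[ok]-c["cy"])/c["fy"]*z,z])).T+E[:3,3]
C=np.array([.5595,-.2305]); r=np.hypot(*(P[:,:2]-C).T)
k=(r<.02)&(P[:,2]>.13)&(P[:,2]<.16); T=P[k]; print("hub top",len(T),T.mean(0).round(4),np.percentile(T[:,2],[10,50,90]).round(4))
k=(r<.15)&(P[:,2]>.105)&(P[:,2]<.137)&(r>.02); B=P[k]; print("bar pts",len(B),B[:,2].min(),B[:,2].max())
m,Vt=B.mean(0),np.linalg.svd(B-B.mean(0),full_matrices=False)[2]; print("bar centre",m.round(4),"dir",Vt[0].round(4),"yaw",np.degrees(np.arctan2(Vt[0][1],Vt[0][0])))
k=(r<.018)&(P[:,2]>.07)&(P[:,2]<.09); print("socket ledge",k.sum(),np.round(np.median(P[k],0),4))
t,_=camera("top"); s,_=camera("scene"); cv2.imwrite("pics/t9.png",t); cv2.imwrite("pics/s9.png",s)
t0=cv2.imread("pics/top0.png"); D=cv2.absdiff(t,t0).max(2)
for n,(u,v,w) in {"mug":(357,80,30),"spanner":(331,160,35),"s18":(248,233,10),"s15":(274,236,10)}.items(): print(n,"changed px",int((D[v-w:v+w,u-w:u+w]>60).sum()))
E
```

```text
time_s: 35.05
ee_pos: [0.562, -0.2308, 0.1663]
force: [-0.2, 0.1, -0.0]
grip_width: 0.094
time_s: 35.55
ee_pos: [0.5612, -0.2307, 0.2176]
force: [-0.1, -0.2, 0.1]
grip_width: 0.094
hub top 744 [ 0.5606 -0.2305  0.1364] [0.1323 0.1374 0.1385]
bar pts 2799 0.12199668596054758 0.136581454281419
bar centre [ 0.5763 -0.2316  0.1309] dir [-0.9966  0.0825 -0.007 ] yaw 175.26845140654765
socket ledge 109 [ 0.5684 -0.2243  0.0781]
mug changed px 0
spanner changed px 0
s18 changed px 0
s15 changed px 0
```

```bash
python3 -c "
from station import *
print(hand_in()); o=get_obs(); print(o['time_s'],o['force'])"
```

```text
the job is handed in; nothing more can be done
None
the job is handed in; nothing more can be done
```

The job is handed in at about 36 s of the 67 s allowed. I fitted the largest socket to the T-bar, lifted both out, set them down on the plug and turned it clockwise. I then let go and left the T-bar standing on the plug. `hand_in()` gives no verdict, so I have no confirmation that it passed.

**Last checks**
- **Seating:** The hub's top read 79 mm above the flange, against 80 mm expected. So the socket sits right down and the T-bar is home in it.
- **Upright and free:** The cross bar was level to 0.007 rad; I did not measure tilt the other way. The gripper was open and clear, with the force near zero.
- **Left alone:** The mug, the spanner and the two smaller sockets showed no change in the top picture.
- **Pressing force:** The highest reading while pressing the T-bar into the socket was about 23 N. Readings come only at the end of each move.

**What failed or disagreed**
- **Fingertip position:** The fingertips are about 25 mm behind the reported TCP, not 14 mm ahead as the text says. My first grasp closed on air above the hub. I measured the offset from the depth picture and regripped.
- **Plug tightness is inferred:** I could not see the plug under the socket. It turned at about 0.15 N m, then the torque rose to 0.87 N m, far above its own 0.12 N m, so I take it to be against its stop.
- **Unexplained slip:** Turning further, the torque fell to about zero and rose again to 0.62 N m about 90° later. Something slipped, perhaps the drive in its square. Easing back 0.1 rad dropped the torque to about zero.
- **Top camera:** It placed the plug and the socket about 5 mm from where the wrist camera did. I used the wrist camera, which agreed with the contacts I felt.

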